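# Plug the oblong battery pack into its charging bay

## Robot

A 6-joint arm with a two-finger parallel gripper is mounted at the origin on a cart in front of the work surface, level with it; the furniture and walls round the work are solid. World frame = base frame: x ahead of the robot, y to its left, z up, the work surface at z = 0. Lengths are in m, angles in degrees, forces in N, time in s.
With the tool pointing down it reaches from about 0.375 to 0.9 m from the base axis. Payload 3.1 kg.
Tool frame: the origin (TCP) lies at the very end of the fingers, on their centre line; the grasp point (between the pads) lies 19 mm behind it (bot.hold_point_z is the z of the grasp point in the tool frame, in m); z points along the fingers, y is the line along which they close (so a half turn about z gives the same grasp; the last joint's range is limited). The gripper opens to 87 mm and grips with 3 to 60 N. Pads are 19 mm wide; open, the fingers measure 117 mm over their backs; the gripper's body (75 mm by 190 mm) begins 51 mm behind the grasp point.
Start: joints at [-85.056, 30.224, 82.088, -0, 67.689, -10.227], TCP at [0.164, -0.603, 0.223] pointing down, gripper open.
Joint ranges: [-176.69, 176.69], [-43.24, 126.21], [12.49, 139.97], [-82, 262], [0, 151.66], [-163.58, 163.58]. Speed limits (degrees/s): [159.86, 159.86, 180, 180, 180, 180].

## Interface

Orientations are given as a 3x3 rotation matrix whose columns are the frame's x, y, z axes.
In Python, from rig import bot, capture, camera_model gives the robot as it stands.
- The arm moves only by the tool apply_moves, never from a script. Its argument "plan" is text: rows parted by semicolons, each of 6 numbers parted by spaces: the shift along the tool's x, y, z in units of 0.05 m (1.0 is 0.05 m), then the turn, a rotation vector about the tool's x, y, z in units of 360 degrees (1.0 is 360 degrees). In form: dx dy dz ax ay az; .... A call has 1 to 10 rows; each row shifts and turns the commanded pose from where the row before left it, along the tool's axes as they then stand; what a row does not reach is not made up. A row lasts 1/12 s, in which the tool goes at most 41.7 mm and 7.16 degrees, less where a joint would pass 70% of its speed; a pose out of reach is approached as far as the arm can. A call with a number of a shift or a turn outside -1 to 1 is refused whole. A call with a gripper value outside its range is refused whole. "gripper" is the gripper command: -1 is shut, 1 is fully open, values between are in proportion, set as the call begins (left out, the last holds). The fingers move at their own pace and stop on an object; the grip force is fixed at half the most. Time passes only in rows, so rows that do not move let the fingers close. It gives the time, the measured TCP pose, the force, the opening and the grip force at its end, in the units of the state.
- bot.read_state(): the state, without advancing time (a new reading comes with each control period).
- capture(name): name is "scene" or "side" or "wrist"; returns the picture (480x640x3 uint8, red, green, blue); there is no depth.
- camera_model(name): a dict with "vertical_fov" (degrees; the focal length in pixels is half the picture's height over the tangent of half this angle, whatever the lens; pixels are square), "cx", "cy" (the principal point, pixels), "position" and "rotation" of the camera in the world; the wrist camera has in their place "hand_eye" (4x4, takes a point from camera to tool coordinates, whose origin is the TCP and whose axes are the flange's). Camera axes: x right, y down, z forward; pixel columns grow to the right and rows downward; lengths in m; the calibration is good to about 2 mm. A picture is of the moment at which its call begins: read the wrist's pose just before it. camera_model takes no time and is no camera call.
- bot.hand_in(): hands the job in; it is judged then, once.
The state is a dict: "time_s": time; "joint_positions": joint angles; "qvel": joint speeds; "tau": joint torques, N m; "position": TCP position; "tcp_rot": TCP orientation; "force": force on the tool from outside, world axes, zero at the start; "moment": the same for the moment, N m; "opening": opening from 0.0 (shut) to 1.0 (fully open); "grasp_force": force on a finger pad.
Only numpy, scipy, OpenCV 4.12 (cv2) and the standard library are available. Lean on these libraries where they do the work, as an engineer would, in place of code of your own. Each camera call takes 0.05 s, during which the arm holds its last target. There are 200 camera calls.

## Task

Put the oblong mixer battery on charge: take it from the worktop, line it up with the oblong bay of the two-bay charging dock, push it in until it is fully home, and only then let go. Either way round will do. Leave the similar square battery standing where it is.

Things in the scene. Friction and masses are not known exactly. Their poses are not given: they have to be found in the camera images.
- oblong_pack: The battery to plug in: an upright white plastic block with small grey grip ribs near its top and a thin black line round it; 62 mm (its x) by 36 mm (its y), 95 mm tall, 0.22 kg or so, loose. It stands on its foot, which is the end that goes into the dock. Origin: centre of its underside; z up.
- square_pack: The other battery, not to be used or moved: the same white plastic with ribs and line, but 48 by 48 mm square, 95 mm tall, loose. Origin: centre of its underside.
- dock: Dark grey plastic charging dock, fixed to the worktop, 108 mm (its x) by 160 mm (its y), 40 mm tall, with two empty wells open at the top, both 32 mm deep: the oblong bay 42 mm to its -y side of the centre, a square bay (54 by 54 mm, for the other battery) 35 mm to its +y side. Origin: centre of its underside; z up.
- oblong_well (a point): Centre of the floor of the dock's oblong bay, 8 mm above the worktop and 32 mm below the dock's top face. Same axes as the dock: the bay measures 68 mm along x and 42 mm along y, and its mouth is bevelled, 9 mm wider on each side at the top, to guide the battery in. A battery that is fully home stands on this floor and rises 63 mm above the dock.
Things that resemble listed ones, but are neither listed nor needed, are in the scene too. Leave any orange look-alike of the oblong_pack alone.

How it is judged:
By the outcome, as a careful person would: the job done as asked, in the order asked, and still so for the second after the job is handed in, with the robot touching nothing.
It also fails if it takes over 32 s, if anything falls off the work surface, if the arm or the gripper's body presses on something with over 40 N, if the wrist force passes 120 N, or if a joint passes its speed limit or range.

## Working session

There is one attempt and no reset: what is moved stays moved. The work goes in short steps, Python scripts to look and compute and a tool call to move; the robot and the scene stay as the last step left them, time stands still between calls to the robot, and variables do not carry over. Pictures are saved under pics/ and viewed, at most 10 in all, crops included, and the job is handed in when it is done.

Besides the shell and the picture viewer there is one more tool, called after "Call:" as name(argument=value, ...) on one line, values as JSON. apply_moves: Moves the arm, as the interface text tells. Its arguments: {"type":"object","properties":{"plan":{"type":"string"},"gripper":{"type":"number"}},"required":["plan"]}

```bash
mkdir -p pics; python3 - <<'E'
from rig import bot,capture,camera_model
import cv2,numpy as np
for n in("scene","side"):
    im=capture(n);cv2.imwrite(f"pics/{n}0.png",im[:,:,::-1])
    m=camera_model(n);print(n,{k:np.round(v,4).tolist() if not isinstance(v,str) else v for k,v in m.items()})
print({k:np.round(v,4).tolist() for k,v in camera_model("wrist").items()})
print(bot.read_state(),bot.hold_point_z)
E
```

```text
scene {'vertical_fov': 46.154, 'cx': 323.7975, 'cy': 237.2782, 'position': [0.1742, 0.4788, 0.5111], 'rotation': [[-0.8478, -0.3247, 0.4193], [-0.5298, 0.4824, -0.6976], [0.0242, -0.8136, -0.581]]}
side {'vertical_fov': 50.3956, 'cx': 323.3338, 'cy': 236.5779, 'position': [0.8847, -0.494, 0.8466], 'rotation': [[0.7419, 0.5554, -0.3758], [0.6705, -0.6182, 0.4102], [-0.0045, -0.5563, -0.831]]}
{'vertical_fov': 64.2754, 'cx': 322.2308, 'cy': 234.1252, 'hand_eye': [[0.0006, -0.9543, -0.2987, 0.0826], [1.0, 0.0002, 0.0014, 0.001], [-0.0013, -0.2987, 0.9543, -0.1608], [0.0, 0.0, 0.0, 1.0]]}
{'time_s': 0.1, 'joint_positions': array([-8.50556456e+01,  3.02719508e+01,  8.21510460e+01,  4.22703262e-05,
        6.76920952e+01, -1.02255787e+01]), 'qvel': array([-0.11601402, -0.05817349, -0.19630986,  0.0383503 , -0.04987818,
       -0.08816607]), 'tau': array([-4.18213640e-04, -4.40987062e+01, -1.77150321e+01,  6.35729567e-02,
        5.33653633e-02, -4.77833930e-05]), 'position': array([ 0.16353795, -0.60250933,  0.22167652]), 'tcp_rot': array([[ 9.65154054e-01,  2.61682292e-01, -1.72449167e-04],
       [ 2.61682105e-01, -9.65152045e-01,  2.00131812e-03],
       [ 3.57269848e-04, -1.97670716e-03, -9.99997982e-01]]), 'force': array([-0.21222754,  0.15462993,  0.69163657]), 'moment': array([ 0.00016762,  0.01135158, -0.00366774]), 'grasp_force': 0.0, 'opening': 1.0033588322766909} -0.0187
```

View pics/scene0.png

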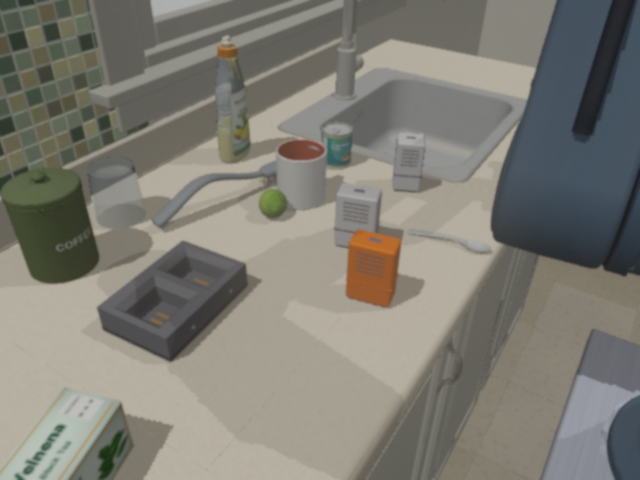

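View pics/side0.png

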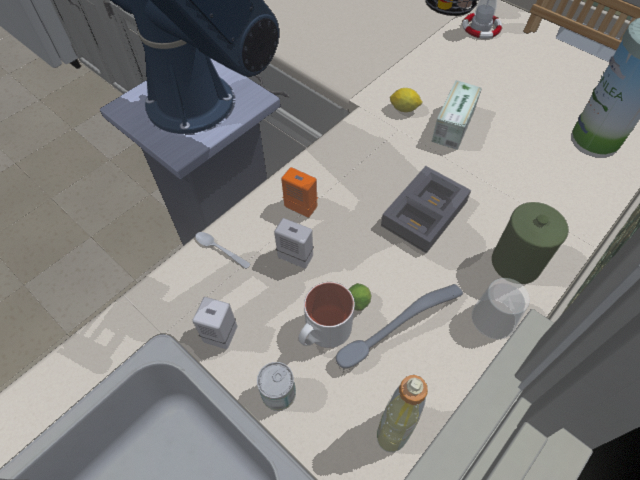

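Scene picture: white packs at about (358,215) and (408,162), an orange look-alike at (373,268) and the dock at (175,297). In the side picture the same things are at (294,240), (214,320), (300,190) and (427,207). Next I'll enlarge the side view to tell the two white packs apart.

```bash
python3 - <<'E'
import cv2
im=cv2.imread("pics/side0.png")
a=cv2.resize(im[210:360,180:330],None,fx=4,fy=4,interpolation=cv2.INTER_CUBIC)
cv2.imwrite("pics/crop1.png",a)
b=cv2.resize(im[160:256,375:475],None,fx=6,fy=6,interpolation=cv2.INTER_CUBIC)
cv2.imwrite("pics/crop2.png",b)
E
```

```text
(no output)
```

View pics/crop1.png

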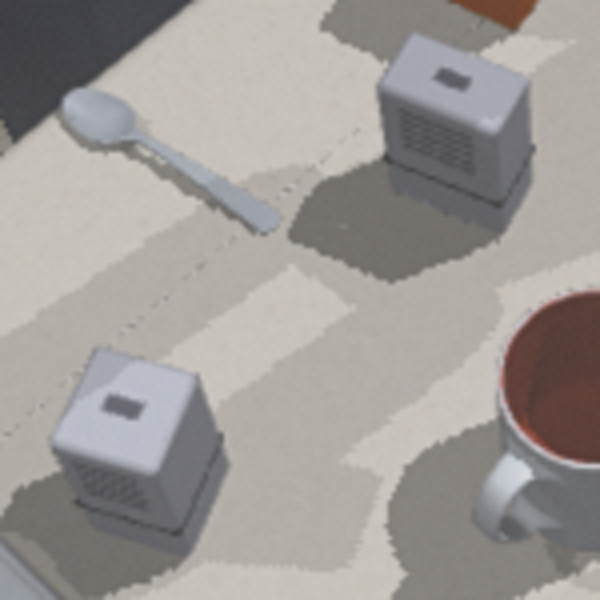

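View pics/crop2.png

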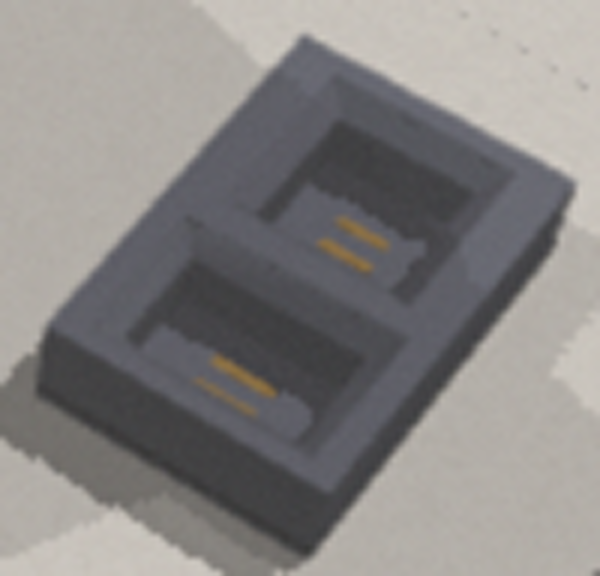

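The crop shows that the upper-right pack, side pixel (294,235), has a clearly oblong top, and the lower-left one at (212,313) has a square top. The oblong one by the orange pack is the target. The dock's oblong bay is the lower-left one, around side (421,222).

```bash
cat > h.py <<'E'
import numpy as np,cv2
from rig import bot,capture,camera_model
def ray(n,px,z,T=None):
    m=camera_model(n);f=240/np.tan(np.radians(m["vertical_fov"]/2))
    if n=="wrist":
        h=np.array(m["hand_eye"]);s=T;R=s["tcp_rot"]@h[:3,:3];p=s["position"]+s["tcp_rot"]@h[:3,3]
    else: R=np.array(m["rotation"]);p=np.array(m["position"])
    px=np.atleast_2d(px).astype(float)
    d=np.c_[(px[:,0]-m["cx"])/f,(px[:,1]-m["cy"])/f,np.ones(len(px))]@R.T
    return p+d*((z-p[2])/d[:,2])[:,None]
def box(P):
    P=P[:,:2];e=np.roll(P,-1,0)-P
    print("c",P.mean(0).round(4),"len",np.linalg.norm(e,axis=1).round(4),"ang",np.degrees(np.arctan2(e[:,1],e[:,0])).round(1))
E
python3 - <<'E'
from h import *
a=np.array([(413,33),(530,78),(492,132),(380,85)])/4+[180,210]
print("oblong");box(ray("side",a,.095))
b=np.array([(100,348),(197,375),(155,475),(52,440)])/4+[180,210]
print("square");box(ray("side",b,.095))
d=np.array([(305,35),(577,187),(335,492),(48,330)])/6+[375,160]
print("dock");P=ray("side",d,.04);box(P);print(P.round(3))
# orange
hsv=cv2.cvtColor(cv2.imread("pics/side0.png"),cv2.COLOR_BGR2HSV)
m=cv2.inRange(hsv,(3,150,80),(18,255,255));m[:, :270]=0;m[:,330:]=0
ys,xs=np.nonzero(m);print("orange px",xs.min(),xs.max(),ys.min(),ys.max());print(ray("side",[(299,180)],.095))
E
```

```text
oblong
c [ 0.4961 -0.149 ] len [0.059  0.0331 0.0565 0.0316] ang [  17.   -77.5 -164.4  106.8]
square
c [ 0.5091 -0.3527] len [0.043  0.0454 0.0455 0.0433] ang [  25.4  -63.4 -157.3  113.4]
dock
c [0.6201 0.104 ] len [0.1081 0.1554 0.1069 0.1606] ang [   3.   -85.9 -174.2   94.5]
[[0.56  0.18  0.04 ]
 [0.668 0.186 0.04 ]
 [0.679 0.031 0.04 ]
 [0.573 0.02  0.04 ]]
orange px 282 315 168 212
[[ 0.4227087  -0.05740451  0.095     ]]
```

Call:
apply_moves(plan="0.6 -0.48 0 0 0 0;0.6 -0.48 0 0 0 0;0.6 -0.48 0 0 0 0;0.6 -0.48 0 0 0 0;0.6 -0.48 0 0 0 0;0.6 -0.48 0 0 0 0;0.6 -0.48 0 0 0 0;0.6 -0.48 0 0 0 0;0.6 -0.48 0 0 0 0;0.6 -0.48 0 0 0 0", gripper=1)

```text
time_s: 0.93
position: [0.3909, -0.2912, 0.2224]
tcp_rot: [[0.965, 0.261, -0.0], [0.261, -0.965, 0.0], [-0.0, -0.001, -1.0]]
force: [1.4, -0.4, 0.9]
opening: 1.003
grasp_force: 0.0
```

Call:
apply_moves(plan="0.6 -0.48 0 0 0 0;0.6 -0.48 0 0 0 0;0.6 -0.48 0 0 0 0;0.6 -0.48 0 0 0 0;0.39 -0.31 0 0 0 0;0 0 0 0 0 0")

```text
time_s: 1.43
position: [0.4978, -0.145, 0.2223]
tcp_rot: [[0.964, 0.267, 0.001], [0.267, -0.964, 0.002], [0.001, -0.001, -1.0]]
force: [-0.2, -1.2, -0.1]
opening: 1.006
grasp_force: 0.0
```

```bash
python3 - <<'E'
from h import *
s=bot.read_state();im=capture("wrist")
import pickle;pickle.dump((s,im),open("w1.pkl","wb"))
cv2.imwrite("pics/w1.png",im[:,:,::-1]);print(s["position"],s["tcp_rot"],s["time_s"],s["joint_positions"])
E
```

```text
[ 0.49778355 -0.14497001  0.22233884] [[ 0.96379956  0.26662589  0.00102225]
 [ 0.26662409 -0.96379925  0.00161197]
 [ 0.00141504 -0.00128106 -0.99999818]] 1.4333 [-28.66541134  22.04868589  97.29188186   0.12520359  60.65240257
  45.80968544]
```

View pics/w1.png

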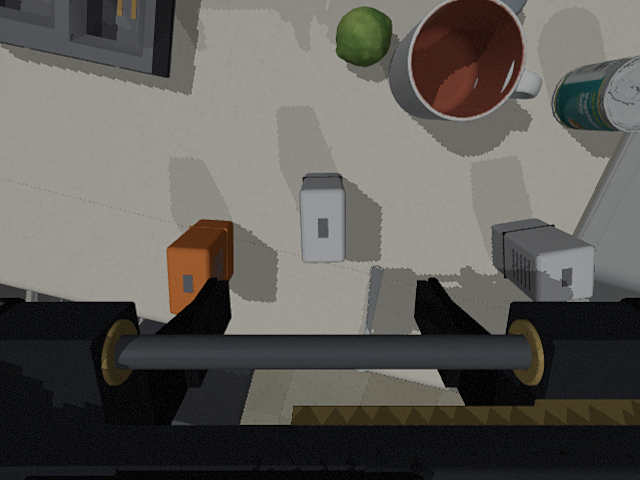

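The wrist view shows the oblong pack's top at columns 301–345, rows 188–262, nearly square to the tool. The orange pack is at about (195,275) and the square pack at (560,265).

```bash
python3 - <<'E'
from h import *
import pickle;s,im=pickle.load(open("w1.pkl","rb"))
g=cv2.cvtColor(im,cv2.COLOR_RGB2GRAY)
for r in (215,240): print("row",r,g[r,292:356].tolist())
for c in (312,335): print("col",c,g[170:272,c].tolist())
print("orange top");box(ray("wrist",[(168,256),(204,248),(204,312),(170,312)],.095,s))
print(ray("wrist",[(168,256),(204,222),(233,222),(204,312),(233,270)],.095,s).round(3))
box(ray("wrist",[(302,186),(343,186),(345.5,262),(301.5,262)],.095,s))
E
```

```text
row 215 [152, 155, 152, 153, 152, 154, 156, 146, 104, 133, 141, 146, 151, 151, 150, 151, 150, 149, 151, 151, 152, 152, 150, 150, 150, 151, 150, 152, 151, 149, 152, 149, 150, 151, 150, 150, 150, 151, 150, 151, 149, 150, 151, 150, 150, 150, 151, 151, 150, 141, 129, 120, 98, 69, 106, 105, 105, 108, 105, 107, 102, 103, 106, 106]
row 240 [154, 154, 155, 154, 156, 152, 154, 158, 146, 110, 134, 141, 146, 149, 152, 150, 152, 151, 151, 150, 149, 151, 150, 151, 150, 151, 149, 150, 151, 151, 150, 152, 149, 150, 151, 150, 151, 149, 151, 151, 150, 149, 152, 152, 152, 151, 150, 152, 150, 145, 134, 122, 103, 70, 109, 105, 108, 107, 106, 106, 105, 105, 104, 107]
col 312 [139, 141, 128, 90, 84, 86, 67, 56, 87, 88, 86, 84, 84, 85, 86, 85, 85, 85, 88, 104, 128, 139, 140, 145, 151, 152, 153, 151, 151, 151, 150, 151, 152, 150, 152, 150, 151, 151, 150, 150, 150, 152, 153, 150, 151, 152, 152, 150, 149, 151, 151, 151, 149, 150, 150, 149, 151, 151, 151, 149, 151, 150, 153, 151, 152, 149, 151, 150, 150, 148, 149, 151, 150, 150, 150, 151, 149, 152, 148, 149, 150, 150, 150, 151, 151, 150, 150, 153, 152, 151, 14
[... 168 characters left out ...]
8, 153, 150, 150, 151, 150, 150, 150, 150, 151, 150, 152, 148, 151, 151, 152, 151, 150, 150, 150, 150, 149, 150, 149, 152, 150, 151, 152, 151, 150, 150, 151, 150, 149, 150, 150, 150, 150, 151, 150, 151, 151, 150, 150, 151, 150, 152, 152, 151, 149, 151, 151, 150, 150, 150, 151, 150, 150, 153, 151, 152, 149, 151, 150, 151, 151, 151, 145, 122, 129, 158, 146, 134, 153, 151, 151, 152, 153, 152]
orange top
c [ 0.4207 -0.0517] len [0.0304 0.0575 0.0287 0.0506] ang [ -61.5 -169.8  105.5   10.5]
[[ 0.44  -0.034  0.095]
 [ 0.476 -0.056  0.095]
 [ 0.482 -0.078  0.095]
 [ 0.398 -0.07   0.095]
 [ 0.442 -0.086  0.095]]
c [ 0.4982 -0.1468] len [0.0312 0.062  0.0356 0.062 ] ang [ -74.5 -161.7  105.5   14.2]
```

Call:
apply_moves(plan="-0.01 0.036 0.6 0 0 0;0 0 0.7 0 0 0;0 0 0.7 0 0 0;0 0 0.6 0 0 0;0 0 0.4 0 0 0;0 0 0.25 0 0 0;0 0 0.12 0 0 0;0 0 0 0 0 0")

```text
time_s: 2.15
position: [0.4944, -0.1513, 0.0527]
tcp_rot: [[0.965, 0.26, -0.003], [0.26, -0.965, 0.001], [-0.003, -0.002, -1.0]]
force: [-0.4, -0.3, 0.7]
opening: 1.001
grasp_force: 0.0
```

Call:
apply_moves(plan="0 0 0 0 0 0;0 0 0 0 0 0;0 0 0 0 0 0;0 0 0 0 0 0;0 0 0 0 0 0;0 0 0 0 0 0;0 0 0 0 0 0;0 0 0 0 0 0", gripper=-1)

```text
time_s: 2.82
position: [0.4957, -0.1505, 0.0542]
tcp_rot: [[0.965, 0.262, -0.0], [0.262, -0.965, 0.0], [-0.0, -0.0, -1.0]]
force: [-0.3, 1.0, 1.4]
opening: 0.478
grasp_force: 0.5
```

Call:
apply_moves(plan="0 0 0 0 0 0;0 0 0 0 0 0;0 0 0 0 0 0;0 0 0 0 0 0")

```text
time_s: 3.15
position: [0.4955, -0.1505, 0.054]
tcp_rot: [[0.965, 0.262, -0.001], [0.262, -0.965, 0.0], [-0.0, -0.001, -1.0]]
force: [-1.2, 1.2, 2.1]
opening: 0.411
grasp_force: 30.0
```

Call:
apply_moves(plan="0 0 -0.3 0 0 0;0 0 -0.6 0 0 0;0 0 -0.7 0 0 0;0.1 -0.1 -0.6 0 0 0;0.3 -0.6 -0.2 0 0 0;0.35 -0.7 0 0 0 0;0.35 -0.7 0 0 0 0;0.35 -0.7 0 0 0 0;0.32 -0.67 0 0 0 0;0.2 -0.4 0 0 0 0")

```text
time_s: 3.98
position: [0.5399, 0.0652, 0.1736]
tcp_rot: [[0.965, 0.264, -0.001], [0.264, -0.965, 0.001], [-0.0, -0.001, -1.0]]
force: [0.6, 0.1, -3.4]
opening: 0.412
grasp_force: 30.0
```

Call:
apply_moves(plan="0 0 0 0 0 0.015;0 0 0 0 0 0.015;0 0 0 0 0 0;0 0 0 0 0 0;0 0 0 0 0 0")

```text
time_s: 4.4
position: [0.5399, 0.0615, 0.1737]
tcp_rot: [[0.997, 0.078, -0.001], [0.078, -0.997, 0.0], [-0.001, -0.0, -1.0]]
force: [-0.3, -0.1, -3.3]
opening: 0.413
grasp_force: 30.0
```

```bash
python3 - <<'E'
from h import *
import pickle
s=bot.read_state();im=capture("wrist");pickle.dump((s,im),open("w2.pkl","wb"))
cv2.imwrite("pics/w2.png",im[:,:,::-1]);print(s["position"],s["tcp_rot"],s["time_s"],s["joint_positions"],s["qvel"])
E
```

```text
[0.53993283 0.06145141 0.17368209] [[ 9.96976992e-01  7.76937832e-02 -7.44305762e-04]
 [ 7.76938133e-02 -9.96977267e-01  1.16276912e-05]
 [-7.41152525e-04 -6.94204935e-05 -9.99999723e-01]] 4.4 [-5.29138006e+00  2.77270986e+01  9.66939632e+01 -3.96138461e-03
  5.56214636e+01  8.02548399e+01] [-0.41164484 -0.24275187 -0.07480078 -0.00984221  0.16925894  0.46851129]
```

View pics/w2.png

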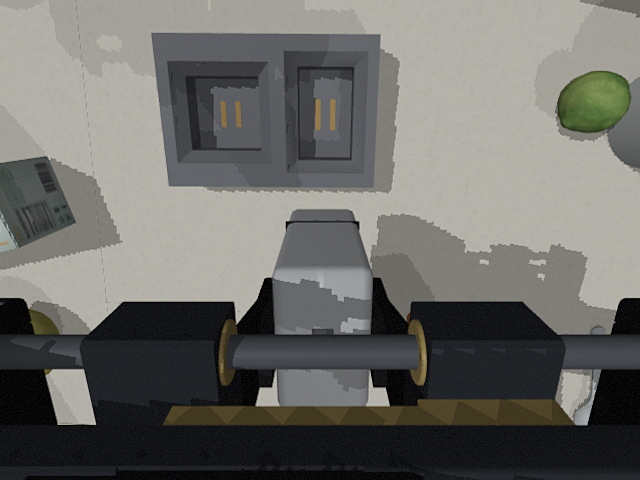

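The wrist view shows the dock's top outline from (152,34) to (380,188), with the oblong bay on the right, floor around (325,113). The held pack hangs upright at (322,300). I'll measure the dock outline and bay from this picture.

```bash
python3 - <<'E'
from h import *
import pickle;s,im=pickle.load(open("w2.pkl","rb"))
hsv=cv2.cvtColor(im,cv2.COLOR_RGB2HSV);g=cv2.cvtColor(im,cv2.COLOR_RGB2GRAY)
print("row110",[(c,int(g[110,c])) for c in list(range(154,172,2))+list(range(262,400,3))])
print("hsv table/shadow/dock",hsv[110,410],hsv[110,388],hsv[180,300])
print("col325",[(r,int(g[r,325])) for r in list(range(28,72,2))+list(range(150,200,2))])
m=cv2.inRange(hsv,(105,0,0),(150,255,115));m[200:]=0;m[:,:140]=0;m[:,400:]=0
m=cv2.morphologyEx(m,cv2.MORPH_OPEN,np.ones((3,3)))
c=max(cv2.findContours(m,0,2)[0],key=cv2.contourArea)
# outline onto z=.04 then minAreaRect
P=ray("wrist",c[:,0],.04,s)[:,:2].astype(np.float32)
print(cv2.minAreaRect(P*1000))
q=cv2.approxPolyDP(cv2.convexHull(c),5,True)[:,0];print(q.tolist());box(ray("wrist",q,.04,s))
# pack foot far edge row ~210, corners
box(ray("wrist",[(293,210),(351,210),(358,226),(286,226)],s["position"][2]-.054,s))
E
```

```text
row110 [(154, 176), (156, 178), (158, 180), (160, 109), (162, 103), (164, 106), (166, 103), (168, 104), (170, 106), (262, 88), (265, 86), (268, 87), (271, 93), (274, 91), (277, 93), (280, 92), (283, 92), (286, 63), (289, 61), (292, 62), (295, 69), (298, 33), (301, 68), (304, 68), (307, 67), (310, 71), (313, 68), (316, 132), (319, 125), (322, 101), (325, 102), (328, 100), (331, 127), (334, 123), (337, 102), (340, 90), (343, 92), (346, 92), (349, 94), (352, 53), (355, 90), (358, 92), (361, 86), (364, 87), (367, 103), (370, 104), (373, 102), (376, 102), (379, 127), (382, 127), (385, 125), (388, 127), (391, 124), (394, 126), (397, 181)]
hsv table/shadow/dock [ 24  14 180] [ 24  20 129] [116  19  95]
col325 [(28, 164), (30, 163), (32, 166), (34, 100), (36, 94), (38, 90), (40, 95), (42, 91), (44, 93), (46, 95), (48, 95), (50, 90), (52, 60), (54, 73), (56, 77), (58, 86), (60, 81), (62, 81), (64, 79), (66, 70), (68, 35), (70, 63), (150, 89), (152, 90), (154, 91), (156, 86), (158, 49), (160, 76), (162, 92), (164, 90), (166, 92), (168, 87), (170, 88), (172, 87), (174, 104), (176, 104), (178, 102), (180, 101), (182, 102), (184, 101), (186, 99), (188, 131), (190, 145), (192, 183), (194, 179), (196, 179), (198, 178)]
((619.6604614257812, 106.03032684326172), (106.97771453857422, 158.8451690673828), 4.119515895843506)
[[152, 33], [379, 35], [372, 187], [169, 185]]
c [0.6196 0.1061] len [0.1574 0.1065 0.1576 0.1061] ang [ -86.  -175.9   93.9    4. ]
c [0.5653 0.0623] len [0.0335 0.0105 0.0421 0.0105] ang [ -85.5 -151.4   94.5  -19.7]
```

```bash
python3 - <<'E'
from h import *
import pickle;s,im=pickle.load(open("w2.pkl","rb"));g=cv2.cvtColor(im,cv2.COLOR_RGB2GRAY)
M=ray("wrist",[(284.5,110),(365.5,110),(325,51),(325,173)],.04,s);print(M.round(4))
u=np.array([np.cos(np.radians(4.1)),np.sin(np.radians(4.1))]);v=np.array([-u[1],u[0]])
c=u*((M[2]+M[3])[:2]@u/2)+v*((M[0]+M[1])[:2]@v/2);print("well",c)
print("col322",[(r,int(g[r,322])) for r in list(range(204,232))+list(range(260,276))])
print("row280",[(k,int(g[280,k])) for k in list(range(266,284))+list(range(364,382))])
print("row250",[(k,int(g[250,k])) for k in list(range(270,290))+list(range(358,378))])
z=s["position"][2]-.054
for px,h in(((322,209),0),((322,225),.015),((322,268),.095),((273.5,285),.095),((371,285),.095)):
    print(px,((ray("wrist",px,z+h,s)[0]-s["position"])@s["tcp_rot"]).round(4))
E
```

```text
[[0.6236 0.0944 0.04  ]
 [0.6282 0.0352 0.04  ]
 [0.6652 0.0679 0.04  ]
 [0.58   0.0611 0.04  ]]
well [0.62255627 0.06452351]
col322 [(204, 179), (205, 180), (206, 179), (207, 180), (208, 172), (209, 125), (210, 86), (211, 94), (212, 95), (213, 96), (214, 98), (215, 96), (216, 96), (217, 95), (218, 98), (219, 101), (220, 86), (221, 26), (222, 60), (223, 103), (224, 98), (225, 97), (226, 96), (227, 99), (228, 96), (229, 97), (230, 96), (231, 100), (260, 100), (261, 99), (262, 101), (263, 97), (264, 98), (265, 100), (266, 108), (267, 118), (268, 127), (269, 135), (270, 144), (271, 153), (272, 157), (273, 162), (274, 164), (275, 166)]
row280 [(266, 5), (267, 6), (268, 16), (269, 6), (270, 8), (271, 26), (272, 68), (273, 84), (274, 92), (275, 94), (276, 89), (277, 89), (278, 90), (279, 113), (280, 153), (281, 151), (282, 148), (283, 152), (364, 151), (365, 145), (366, 140), (367, 133), (368, 128), (369, 123), (370, 113), (371, 103), (372, 83), (373, 11), (374, 2), (375, 5), (376, 11), (377, 14), (378, 2), (379, 9), (380, 0), (381, 50)]
row250 [(270, 177), (271, 176), (272, 178), (273, 177), (274, 177), (275, 176), (276, 177), (277, 179), (278, 182), (279, 172), (280, 110), (281, 106), (282, 109), (283, 105), (284, 104), (285, 104), (286, 98), (287, 101), (288, 100), (289, 101), (358, 97), (359, 89), (360, 90), (361, 86), (362, 81), (363, 76), (364, 88), (365, 149), (366, 183), (367, 176), (368, 177), (369, 181), (370, 172), (371, 118), (372, 125), (373, 127), (374, 128), (375, 125), (376, 126), (377, 127)]
(322, 209) [0.0308 0.0012 0.054 ]
(322, 225) [0.0255 0.0012 0.039 ]
(322, 268) [ 0.0334  0.0011 -0.041 ]
(273.5, 285) [ 0.0271 -0.0155 -0.041 ]
(371, 285) [ 0.0271  0.0179 -0.041 ]
```

Call:
apply_moves(plan="0.3 0.01 0 0 0 0.001;0.5 0.015 0 0 0 0;0.5 0.01 0 0 0 0;0.336 0.01 0 0 0 0;0 0 0.4 0 0 0;0 0 0.5 0 0 0;0 0 0.4 0 0 0;0 0 0.1 0 0 0;0 0 0 0 0 0;0 0 0 0 0 0")

```text
time_s: 5.28
position: [0.6224, 0.065, 0.1044]
tcp_rot: [[0.998, 0.07, 0.001], [0.07, -0.998, 0.0], [0.001, 0.0, -1.0]]
force: [0.1, 0.7, -1.7]
opening: 0.413
grasp_force: 30.0
```

```bash
python3 - <<'E'
from h import *
s=bot.read_state();print(s["position"],s["force"],s["tcp_rot"][:2,0])
im=capture("wrist");b=capture("scene")[220:370,80:280]
cv2.imwrite("pics/w3.png",np.vstack([cv2.resize(im[90:300,180:460],(600,450))[:,:,::-1]]))
cv2.imwrite("pics/s3.png",cv2.resize(b,(800,600))[:,:,::-1])
E
```

```text
[0.62239992 0.06496858 0.10436482] [ 0.12286945  0.66337047 -1.69744475] [0.99755623 0.06986632]
```

View pics/s3.png

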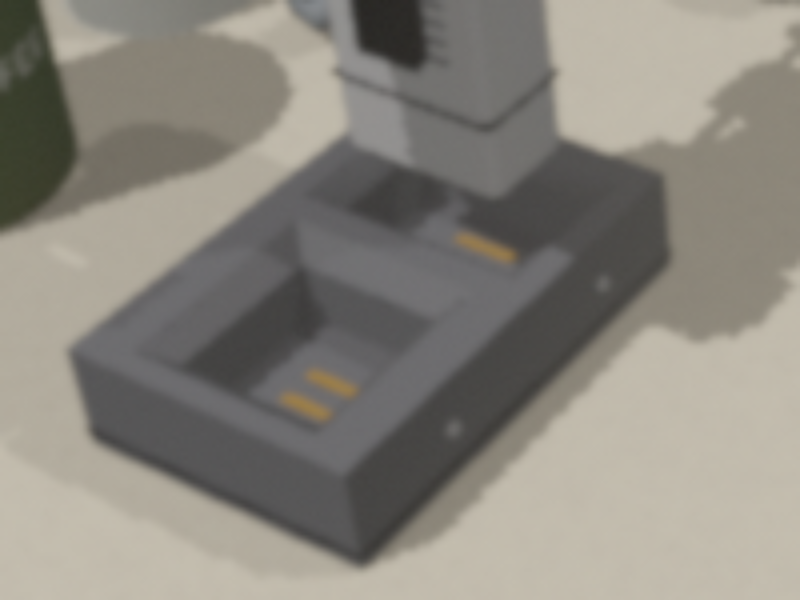

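The enlarged scene view shows the pack's foot, near crop (430,170), hanging over the oblong bay and square to it. I'll lower it gently and watch the force.

Call:
apply_moves(plan="0 0 0.1 0 0 0;0 0 0.1 0 0 0;0 0 0.1 0 0 0;0 0 0.1 0 0 0;0 0 0.08 0 0 0;0 0 0 0 0 0")

```text
time_s: 5.88
position: [0.621, 0.0654, 0.0788]
tcp_rot: [[0.998, 0.07, -0.002], [0.07, -0.998, 0.0], [-0.002, -0.0, -1.0]]
force: [-0.9, -1.1, -2.9]
opening: 0.413
grasp_force: 30.0
```

Call:
apply_moves(plan="0 0 0.06 0 0 0;0 0 0.06 0 0 0;0 0 0.06 0 0 0;0 0 0.06 0 0 0;0 0 0 0 0 0")

```text
time_s: 6.3
position: [0.6214, 0.0653, 0.0673]
tcp_rot: [[0.998, 0.07, -0.001], [0.07, -0.998, 0.0], [-0.001, -0.0, -1.0]]
force: [0.1, -0.3, -2.6]
opening: 0.409
grasp_force: 30.0
```

Call:
apply_moves(plan="0 0 0.05 0 0 0;0 0 0.05 0 0 0;0 0 0 0 0 0;0 0 0 0 0 0")

```text
time_s: 6.63
position: [0.6218, 0.0653, 0.0629]
tcp_rot: [[0.998, 0.07, -0.0], [0.07, -0.998, 0.0], [-0.0, -0.0, -1.0]]
force: [-0.6, -0.3, -2.6]
opening: 0.415
grasp_force: 30.0
```

Call:
apply_moves(plan="0 0 0.03 0 0 0;0 0 0.03 0 0 0;0 0 0 0 0 0;0 0 0 0 0 0")

```text
time_s: 6.97
position: [0.6224, 0.0654, 0.0621]
tcp_rot: [[0.998, 0.07, 0.001], [0.07, -0.998, -0.0], [0.001, 0.0, -1.0]]
force: [-2.8, 0.6, 6.8]
opening: 0.411
grasp_force: 30.0
```

Call:
apply_moves(plan="0 0 0.03 0 0 0;0 0 0.02 0 0 0;0 0 0 0 0 0;0 0 0 0 0 0")

```text
time_s: 7.3
position: [0.6224, 0.0654, 0.062]
tcp_rot: [[0.998, 0.07, 0.002], [0.07, -0.998, -0.0], [0.002, 0.001, -1.0]]
force: [-5.3, 0.4, 20.2]
opening: 0.408
grasp_force: 30.0
```

```bash
python3 - <<'E'
from h import *
b=capture("scene")[190:340,80:280]
cv2.imwrite("pics/s4.png",cv2.resize(b,(800,600))[:,:,::-1])
E
```

```text
(no output)
```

View pics/s4.png

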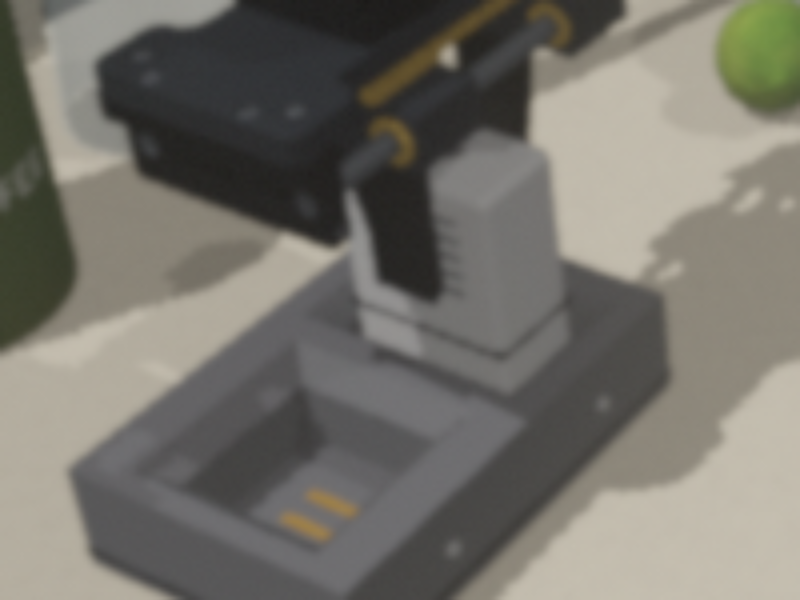

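```bash
python3 - <<'E'
from h import *
m=camera_model("scene");R=np.array(m["rotation"]);p=np.array(m["position"]);f=240/np.tan(np.radians(m["vertical_fov"]/2))
def proj(P):
    q=(np.array(P)-p)@R;return q[:,:2]/q[:,2:]*f+[m["cx"],m["cy"]]
a=np.radians(4.1);Q=np.array([[np.cos(a),-np.sin(a)],[np.sin(a),np.cos(a)]])
c=np.array([.6224,.0654])
for z in(.103,.113,.123):
    C=[np.r_[c+Q@[sx*.031,sy*.018],z] for sx,sy in((-1,1),(-1,-1),(1,-1))]
    print(z,((proj(C)-[80,190])*4).round(0).tolist())
d=np.array([.6197,.1061]);C=[np.r_[d+Q@[sx*.054,sy*.08],.04] for sx,sy in((-1,1),(-1,-1),(1,1))]
print("dock",((proj(C)-[80,190])*4).round(0).tolist())
E
```

```text
0.103 [[478.0, 206.0], [550.0, 148.0], [396.0, 95.0]]
0.113 [[475.0, 179.0], [547.0, 122.0], [392.0, 69.0]]
0.123 [[471.0, 152.0], [544.0, 95.0], [388.0, 43.0]]
dock [[339.0, 592.0], [659.0, 291.0], [61.0, 465.0]]
```

The pack's top corners, seen at crop (550,150) and (485,205), match a projected top height of 0.103 m. With the hard stop at 20 N, that means it is fully home. Now release and retreat straight up.

Call:
apply_moves(plan="0 0 -0.06 0 0 0;0 0 0 0 0 0;0 0 0 0 0 0")

```text
time_s: 7.6
position: [0.6231, 0.0653, 0.0621]
tcp_rot: [[0.998, 0.07, 0.003], [0.07, -0.998, -0.0], [0.003, 0.0, -1.0]]
force: [-1.2, -0.1, 8.7]
opening: 0.407
grasp_force: 30.0
```

Call:
apply_moves(plan="0 0 0 0 0 0;0 0 0 0 0 0;0 0 0 0 0 0;0 0 0 0 0 0;0 0 0 0 0 0;0 0 0 0 0 0;0 0 0 0 0 0;0 0 0 0 0 0", gripper=1)

```text
time_s: 8.27
position: [0.6219, 0.0653, 0.0604]
tcp_rot: [[0.998, 0.07, -0.0], [0.07, -0.998, 0.0], [-0.0, -0.0, -1.0]]
force: [-0.6, -0.6, 0.5]
opening: 0.929
grasp_force: 0.0
```

Call:
apply_moves(plan="0 0 -0.1 0 0 0;0 0 -0.2 0 0 0;0 0 -0.4 0 0 0;0 0 -0.6 0 0 0;0 0 -0.6 0 0 0;0 0 -0.5 0 0 0;0 0 -0.3 0 0 0;0 0 0 0 0 0;0 0 0 0 0 0")

```text
time_s: 9.02
position: [0.6224, 0.0653, 0.1971]
tcp_rot: [[0.998, 0.07, 0.003], [0.07, -0.998, -0.0], [0.003, 0.0, -1.0]]
force: [-0.8, -0.2, -0.9]
opening: 0.998
grasp_force: 0.0
```

```bash
python3 - <<'E'
from h import *
cv2.imwrite("pics/s5.png",capture("scene")[:,:,::-1])
E
```

```text
(no output)
```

View pics/s5.png

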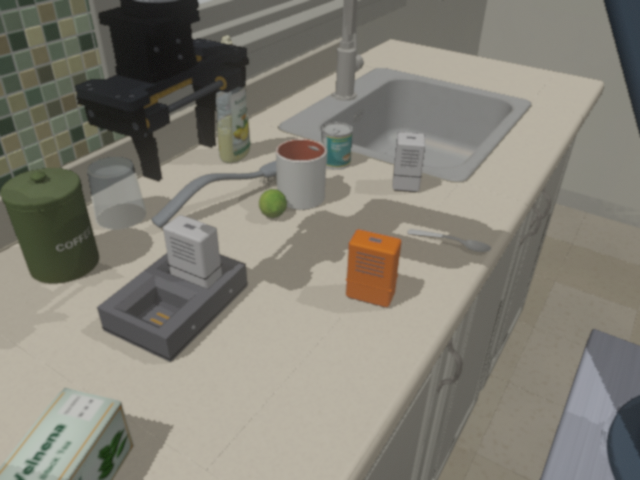

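The scene view shows the oblong pack standing upright in its bay at (193,250) with the gripper clear of it. The square pack at (408,162) and the orange pack at (373,268) have not moved.

```bash
python3 -c "
from rig import bot
print(bot.hand_in())"
```

```text
the job is handed in; nothing more can be done
None
```

The oblong battery is fully home in the dock's oblong bay and was let go only after that; the square and orange packs were not moved, and the job is handed in at about 9 s.

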